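Hang the silver pail on the inspection hanger by its swing bail

ROBOT

A 6-joint arm with a two-finger parallel gripper is mounted at the origin on the work surface. World frame = base frame: x ahead of the robot, y to its left, z up, the work surface at z = 0. Lengths are in m, angles in rad, forces in N, time in s.
With the tool pointing down it reaches from about 0.35 to 0.85 m from the base axis. Payload 8.1 kg.
Tool frame: the origin (TCP) lies at the very end of the fingers, on their centre line; the grasp point (between the pads) lies 19 mm behind it; z points along the fingers, y is the line along which they close (so a half turn about z gives the same grasp; the last joint's range is limited). The gripper opens to 93 mm and grips with 3 to 60 N. Pads are 15 mm wide; open, the fingers measure 128 mm over their backs; the gripper's body (75 mm by 188 mm) begins 65 mm behind the grasp point.
Start: joints at [-1.261, 0.13, 1.488, -0, 1.523, -0.085], TCP at [0.231, -0.554, 0.219] pointing down, gripper open.
Joint ranges: [-2.96, 2.96], [-0.89, 2.26], [0.02, 2.5], [-1.34, 4.48], [0, 2.73], [-2.66, 2.66]. Speed limits (rad/s): [2.39, 2.39, 2.79, 3.14, 3.14, 3.14].

INTERFACE

Orientations are given as a rotation vector (axis times angle).
In Python, from plant import read_state, eyes, workorder gives the robot as it stands. The module is installed in compiled form; this text tells all that it offers.
- The arm moves only by the tool play_rows, never from a script. Its argument "targets" is one flat list of numbers, 4 for each row, row after row: the shift along the tool's x, y, z in cm, then the turn about the tool's z in degrees. In form: [dx, dy, dz, roll, dx, dy, dz, roll, ...]. A call has 1 to 8 rows; each row is the pose to reach, as a shift and turn from the pose commanded when the call began, along the tool's axes at that moment; what a row does not reach only later rows make up. A row lasts 1/12 s, in which the tool goes at most 41.7 mm and 7.16 degrees, less where a joint would pass 70% of its speed; a pose out of reach is approached as far as the arm can. A call with a gripper value outside its range is refused whole. "grip" is the finger opening in cm, from 0 to 9.3, set as the call begins (left out, the last holds). The fingers move at their own pace and stop on an object; "grip_force" is the grip in N (left out, the last holds). Time passes only in rows, so rows that repeat a pose let the fingers close. It gives the time, the measured TCP pose, the force, the opening and the grip force at its end, in the units of the state.
- read_state(): the state, without advancing time (a new reading comes with each control period).
- eyes.read_camera(name): name is "scene" or "top"; returns a dict with "image" (480x640x3 uint8, red, green, blue), "vfov" (degrees; the focal length in pixels is half the picture's height over the tangent of half this angle, whatever the lens; pixels are square), "cx", "cy" (the principal point, pixels), "cam_to_world" (4x4, takes a point from camera to world coordinates). Camera axes: x right, y up, looking along -z (the intrinsics and any distortion apply to the point x, -y, -z); pixel columns grow to the right and rows downward; lengths in m; the calibration is good to about 2 mm. A picture is of the moment at which its call begins. There is no depth.
- workorder.close_job(): hands the job in; it is judged then, once.
The state is a dict: "t": time; "q": joint angles; "dq": joint speeds; "joint_torque": joint torques, N m; "tool_pos": TCP position; "orientation": TCP orientation; "force": force on the tool from outside, world axes, zero at the start; "wrist_torque": the same for the moment, N m; "opening": finger opening in m; "gripper_force": force on a finger pad.
Only numpy, scipy, OpenCV 4.12 (cv2) and the standard library are available. Lean on these libraries where they do the work, as an engineer would, in place of code of your own. Each camera call takes 0.05 s, during which the arm holds its last target. There are 200 camera calls.

TASK

Raise the flat-lying swing bail of the small metal pail upright while the pail stays standing where it is, then carry the pail by its bail to the two-pronged hanger and hook the bail over both prongs so that the pail hangs level and free of the table. It is a collection piece: ease it down until you feel the prongs take its weight before you let go (no dropping it on), never press hard on the hanger, and leave everything else on the table as it is.

Things in the scene. Friction and masses are not known exactly. Their poses are not given: they have to be found in the camera images.
- pail: Loose round bright-steel pail, open at the top, 100 mm across the rim, 76 mm across the foot, 85 mm tall, 0.4 to 0.65 kg with its bail (not known beforehand), walls 4 mm. Origin: centre of its underside; z up its axis. Its bail turns on two ears at y = +57 and -57 mm, 72 mm above the underside: the pivot line runs along the pail's y axis.
- bail (a joint): Angle of the bail about its pivots (rad): 0 = lying flat, level, sticking out on the pail's -x side; 1.57 = upright over the pail; it can go on to 2.6. Stiff pivots (about 0.045 N m of friction): it stays at whatever angle it is left. A hard grip keeps the bar from turning in the pads; 3 N of push along the bail tips or drags the pail: grip lightly (about 4 N) and yield to the force felt.
- bail_mid (a point): Middle of the bail's straight crown bar, on the bar's own axis. The bail is an 8 mm round steel bar: two side arms 114 mm apart that draw in to a straight crown bar 88 mm long, parallel to the pail's y axis and 95 mm from the pivot line. Lying flat, the crown is 72 mm above the table and 45 mm clear of the pail's rim. This frame's y axis runs along the crown bar.
- hanger: Fixed steel hanger: base plate 200 x 140 x 12 mm, an 18 mm post standing 115 mm behind the seats (+x side), two parallel prongs reaching out from it to the -x side. Origin: on the table right below the middle between the two seats; x from prong tips to post, y across the prongs, z up. Post, clamp and prong arms reach at most 25 mm above the seated bar's axis.
- prong_tips (a point): Nominal midpoint between the tops of the two upturned prong tips, 19 mm ahead (-x) of the seats and 18 mm above the seated bar's axis. Prongs: 8 mm round bar centred 26 mm either side (44 mm free between them, as far back as 89 mm behind the seats). Behind each tip is the seat: a U-shaped dip with a level floor, 26 mm deep; the bar has about 7 mm of play in it fore and aft.
- seat_mark (a point): Nominal place of the crown bar's axis when it lies in both seats, 212 mm above the hanger's origin. The bail comes in from -x over the tips, then down. The prongs' clamp is set by hand up to 8 mm above or below this nominal height (tips too), which is not measured: the true seat must be felt or seen. The clamp does not move under the pail's weight or a light push.
- jar: Loose amber glass jar with a white cap, 44 mm across, 55 mm tall; bystander. Origin under its centre.
- fragment: Loose terracotta fragment, 60 x 42 x 22 mm; bystander. Origin under its centre.
- brush: Loose brush lying flat, 150 mm long; bystander.
- carton: Loose white carton, 85 x 60 x 35 mm; bystander. Origin under its centre.
- weight: Loose brass weight, 40 mm across, 35 mm tall; bystander. Origin under its centre.
- dish: Loose white shallow dish, 80 mm across, 22 mm tall; bystander. Origin under its centre.
- spatula: Loose spatula lying flat, 170 mm long; bystander.
Mind the look-alikes: they are no part of the job. What is shaped like the hanger but turquoise is not meant.

How it is judged:
On the way, in this order (a step that is already met when the one before it is completed fails the run):
1. the bail is upright (within about 12 degrees) on the standing pail (value of joint bail between 1.36 and 1.78 rad and height (world z) of pail below 0.006 m and angle between pail's own z axis and vertical below 0.1 rad), for 0.2 s.
2. the crown bar is in the seats and the prongs carry weight (over 1.5 N) while the fingers still hold the bail (x of bail_mid in the frame of hanger between -0.015 and 0.015 m and y of bail_mid in the frame of hanger between -0.022 and 0.022 m and z of bail_mid in the frame of hanger between 0.192 and 0.23 m and angle between the y axis of bail_mid and the y axis of hanger, either way round below 0.2 rad and contact force between pail and hanger above 1.5 N and contact force between the fingers and pail above 0.5 N), for 0.3 s.
At the end, for the whole second after the job is handed in: Pail hanging still (under 0.05 m/s) on both prongs: crown bar within 15 mm of the seats fore and aft, 22 mm sideways, 20 mm of nominal height, 0.2 rad of square; prongs carrying over 2 N; pail over 20 mm off the table, tilted under 0.2 rad (x of bail_mid in the frame of hanger between -0.015 and 0.015 m and y of bail_mid in the frame of hanger between -0.022 and 0.022 m and z of bail_mid in the frame of hanger between 0.192 and 0.23 m and angle between the y axis of bail_mid and the y axis of hanger, either way round below 0.2 rad and contact force between pail and hanger above 2 N and height (world z) of pail above 0.02 m and angle between pail's own z axis and vertical below 0.2 rad and linear speed of pail below 0.05 m/s); the robot touches nothing.
It fails at once if the pail pressed on the hanger with more than 14 N (contact force between pail and hanger above 14 N).
It fails at once if the pail lifted, tipped or dragged more than 30 mm while its bail is not yet up (value of joint bail below 1.2 rad and (height (world z) of pail above 0.012 m or angle between pail's own z axis and vertical above 0.2 rad or distance of pail from where it was at the start of the episode above 0.03 m)).
It fails at once if a bystander (jar, fragment, brush, carton, weight, dish or spatula) pushed more than 25 mm (distance of any of jar, fragment, brush, carton, weight, dish, spatula from where it was at the start of the episode above 0.025 m).
It also fails if it takes over 72 s, if anything falls off the work surface, if the arm or the gripper's body presses on something with over 40 N, if the wrist force passes 120 N, or if a joint passes its speed limit or range.

## Working session

There is one attempt and no reset: what is moved stays moved. The work goes in short steps, Python scripts to look and compute and a tool call to move; the robot and the scene stay as the last step left them, time stands still between calls to the robot, and variables do not carry over. Pictures are saved under pics/ and viewed, at most 10 in all, crops included, and the job is handed in when it is done.

Besides the shell and the picture viewer there is one more tool, called after ">>>" as name(argument=value, ...) on one line, values as JSON. play_rows: Moves the arm, as the interface text tells. Its arguments: {"type":"object","properties":{"targets":{"type":"array"},"grip":{"type":"number"},"grip_force":{"type":"number"}},"required":["targets"]}

```bash
mkdir -p pics; cat > h.py <<'E'
import numpy as np, cv2
from plant import read_state, eyes, workorder
from scipy.spatial.transform import Rotation as R
def cam(n):
    c=eyes.read_camera(n); c['f']=240/np.tan(np.radians(c['vfov'])/2); return c
def ray(c,u,v):
    T=np.array(c['cam_to_world']); d=np.array([(u-c['cx'])/c['f'],-(v-c['cy'])/c['f'],-1.])
    return T[:3,3],T[:3,:3]@d
def onz(c,u,v,z):
    o,d=ray(c,u,v); return o+d*(z-o[2])/d[2]
def proj(c,p):
    T=np.array(c['cam_to_world']); q=T[:3,:3].T@(np.array(p)-T[:3,3]); return c['cx']-c['f']*q[0]/q[2], c['cy']+c['f']*q[1]/q[2]
def tri(c1,p1,c2,p2):
    o1,d1=ray(c1,*p1);o2,d2=ray(c2,*p2);d1/=np.linalg.norm(d1);d2/=np.linalg.norm(d2)
    s=np.linalg.lstsq(np.c_[d1,-d2],o2-o1,rcond=None)[0]; a=o1+d1*s[0];b=o2+d2*s[1]; return (a+b)/2,np.linalg.norm(a-b)
def save(c,n): cv2.imwrite('pics/'+n,c['image'][:,:,::-1])
E
python3 - <<'E'
from h import *
np.set_printoptions(precision=3,suppress=True)
for n in('scene','top'):
    c=cam(n);save(c,n+'0.png');print({k:v for k,v in c.items() if k!='image'})
print(read_state())
E
```

```text
{'vfov': 44.07285304789515, 'cx': 332.42602281604337, 'cy': 243.87749300285122, 'cam_to_world': array([[ 0.072, -0.721,  0.69 ,  1.372],
       [ 0.997,  0.043, -0.059, -0.074],
       [ 0.013,  0.692,  0.722,  1.05 ],
       [ 0.   ,  0.   ,  0.   ,  1.   ]]), 'f': np.float64(592.9352376354401)}
{'vfov': 53.17914933276624, 'cx': 323.30185758941064, 'cy': 232.08367875616565, 'cam_to_world': array([[-0.081,  0.977, -0.199,  0.324],
       [-0.997, -0.08 ,  0.013, -0.001],
       [-0.003,  0.2  ,  0.98 ,  1.239],
       [ 0.   ,  0.   ,  0.   ,  1.   ]]), 'f': np.float64(479.4868205074099)}
{'t': 0.1, 'q': array([-1.261,  0.131,  1.489, -0.   ,  1.523, -0.085]), 'dq': array([ 0.   , -0.001, -0.003, -0.   , -0.002,  0.001]), 'joint_torque': array([ -0.   , -56.134, -49.31 ,   0.077,   0.029,  -0.   ]), 'tool_pos': array([ 0.231, -0.553,  0.218]), 'orientation': array([-3.079, -0.616,  0.   ]), 'force': array([-1.081,  0.072, -0.68 ]), 'wrist_torque': array([-0.042,  0.012,  0.039]), 'gripper_force': 0.0, 'opening': 0.09276999021092609}
```

View pics/scene0.png

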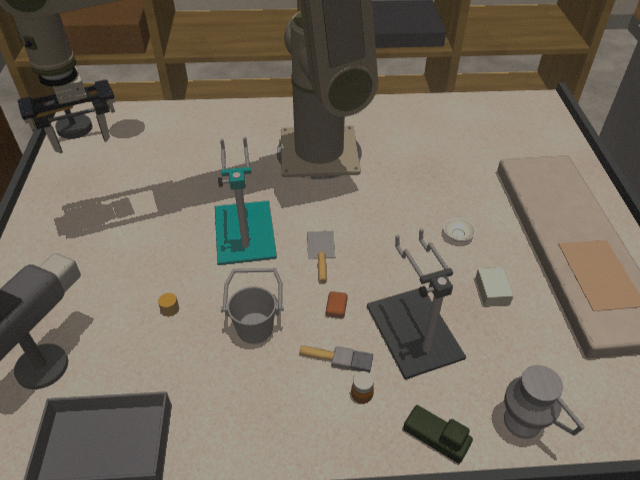

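View pics/top0.png

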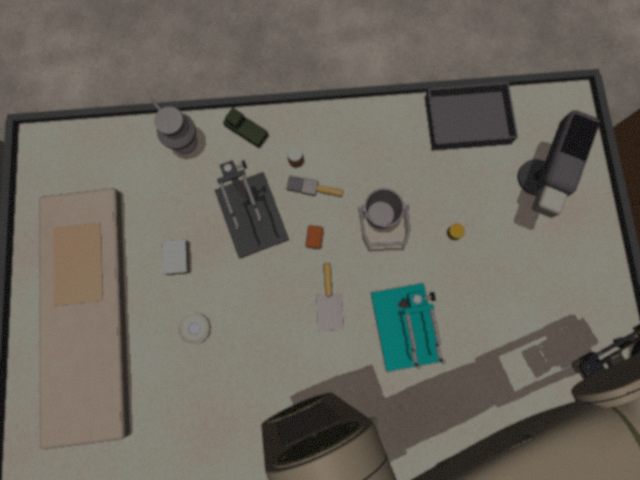

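The scene view shows the pail at about (252,310) with its bail lying toward the robot, and the dark hanger at (415,310) with tips near (397,240) and (421,233). The top view shows the pail at (383,212), the crown bar at about (387,246) and the hanger at (250,210). Next I'll zoom in on both.

```bash
python3 - <<'E'
from h import *
s=cv2.imread('pics/scene0.png');t=cv2.imread('pics/top0.png')
def crop(i,x,y,w,h): return cv2.resize(i[y:y+h,x:x+w],(400,300),interpolation=cv2.INTER_CUBIC)
a=np.vstack([np.hstack([crop(s,205,255,100,75),crop(s,365,220,120,90)]),np.hstack([crop(t,340,180,100,75),crop(t,195,155,120,90)])])
cv2.imwrite('pics/z0.png',np.clip(a*1.4,0,255).astype(np.uint8))
E
```

```text
(no output)
```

View pics/z0.png

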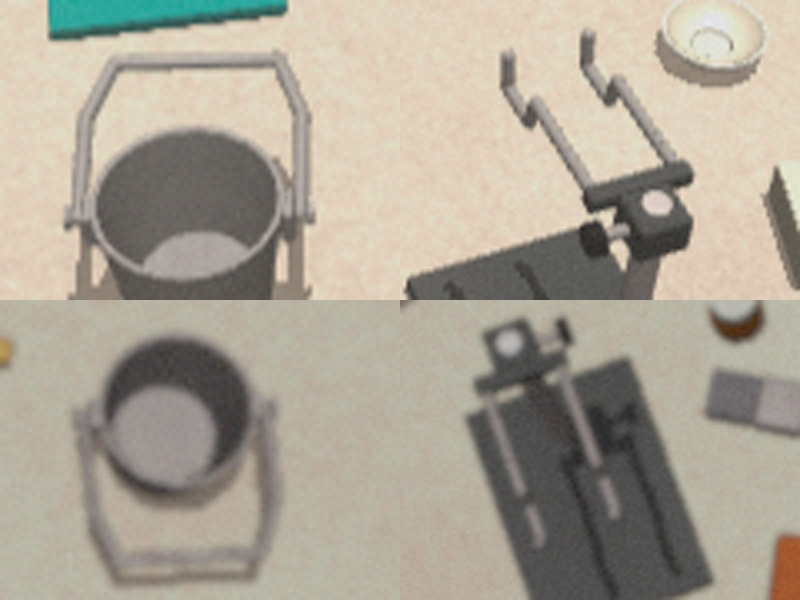

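The crops show the crown ends and ears clearly in both views, plus the hanger's upturned tips and seat dips. I'll convert those pixels to positions now.

```bash
cat >> h.py <<'E'
S=cam('scene') if 0 else None
E
python3 - <<'E'
from h import *
np.set_printoptions(precision=4,suppress=True)
s=cam('scene');t=cam('top')
sc=lambda x,y:(205+x/4,255+y/4); sh=lambda x,y:(365+(x-400)/3.333,220+y/3.333)
tp=lambda x,y:(340+x/4,180+(y-300)/4); th=lambda x,y:(195+(x-400)/3.333,155+(y-300)/3.333)
print('crown scene',onz(s,*sc(112,62),.072),onz(s,*sc(280,60),.072))
print('crown top',onz(t,*tp(118,557),.072),onz(t,*tp(258,555),.072))
print('ears scene',onz(s,*sc(75,215),.072),onz(s,*sc(305,215),.072))
print('ears top',onz(t,*tp(85,420),.072),onz(t,*tp(265,412),.072))
print('rim scene',onz(s,*sc(188,205),.085),'rim top',onz(t,*tp(178,418),.085))
# tips: scene left = top right? scene-left is smaller y
for n,a,b in(('tip L',(507,52),(612,512)),('tip R',(587,33),(538,543)),('bar end',(590,195),(560,355)),('bar end2',(688,172),(480,385))):
    print(n,tri(s,sh(*a),t,th(*b)), onz(s,*sh(*a),.230),onz(t,*th(*b),.230))
# base plate corners top
for q in((470,413),(630,360),(712,580)):print('plate',onz(t,*th(*q),.012))
print(read_state()['tool_pos'])
E
```

```text
crown scene [ 0.505  -0.2168  0.072 ] [ 0.509  -0.1253  0.072 ]
crown top [ 0.5214 -0.1284  0.072 ] [ 0.5155 -0.2147  0.072 ]
ears scene [ 0.609  -0.2311  0.072 ] [ 0.6163 -0.113   0.072 ]
ears top [ 0.6098 -0.1166  0.072 ] [ 0.6057 -0.2295  0.072 ]
rim scene [ 0.6163 -0.172   0.085 ] rim top [ 0.6032 -0.1728  0.085 ]
tip L (array([0.5709, 0.1214, 0.2272]), np.float64(0.0014532670314477407)) [0.5736 0.12   0.23  ] [0.5703 0.1218 0.23  ]
tip R (array([0.555 , 0.1714, 0.2242]), np.float64(0.0002996465468916042)) [0.5608 0.1695 0.23  ] [0.5537 0.1706 0.23  ]
bar end (array([0.6812, 0.1507, 0.2254]), np.float64(0.0005233591206925146)) [0.6851 0.1492 0.23  ] [0.6796 0.1503 0.23  ]
bar end2 (array([0.6659, 0.207 , 0.2229]), np.float64(0.003292707765308527)) [0.6719 0.2063 0.23  ] [0.6633 0.2039 0.23  ]
plate [0.7139 0.2571 0.012 ]
plate [0.7476 0.1272 0.012 ]
plate [0.5626 0.0735 0.012 ]
[ 0.2307 -0.5535  0.218 ]
```

```bash
sed -i '/^S=cam/d' h.py; python3 - <<'E'
from h import *
np.set_printoptions(precision=4,suppress=True)
s=cam('scene');t=cam('top')
print('teal post',onz(s,245,247,.012),'clamp tri',tri(s,(237,176),t,(418,300)))
print('teal plate front edge',onz(s,218,262,0.012),onz(s,275,258,.012))
print('teal tips',tri(s,(223,140),t,(413,364)),tri(s,(246,139),t,(441,362)))
print('knob',tri(s,(221,181),t,(432,296)))
g=cv2.cvtColor(t['image'],cv2.COLOR_RGB2GRAY).astype(int); print('top cols',g[234:256,380:394].mean(1).round())
g=cv2.cvtColor(s['image'],cv2.COLOR_RGB2GRAY).astype(int); print('scene',g[260:282,246:262].mean(1).round())
for q in((369,244),(405,243)): print(q)
i=cv2.imread('pics/top0.png')[175:260,335:448]; cv2.imwrite('pics/z1.png',np.clip(cv2.resize(i,None,fx=7,fy=7,interpolation=cv2.INTER_CUBIC)*1.5,0,255).astype(np.uint8))
E
```

```text
teal post [ 0.3781 -0.2     0.012 ] clamp tri (array([ 0.3691, -0.1994,  0.2253]), np.float64(0.0032715625137067646))
teal plate front edge [ 0.4231 -0.2617  0.012 ] [ 0.4183 -0.1283  0.012 ]
teal tips (array([ 0.2411, -0.2054,  0.2229]), np.float64(0.05877953669419479)) (array([ 0.2436, -0.2051,  0.2369]), np.float64(0.048733723823086265))
knob (array([ 0.3753, -0.2327,  0.2179]), np.float64(0.00048596744979505034))
top cols [125. 126. 125. 126. 126. 126. 127. 123. 113. 106. 102. 102. 106. 107.
  97.  90. 101. 117. 126. 128. 129. 130.]
scene [ 65. 106. 144. 152. 152. 153. 153. 153. 136. 132. 116.  85. 127. 152.
 152. 151. 151. 151. 152. 152. 152. 151.]
(369, 244)
(405, 243)
```

View pics/z1.png

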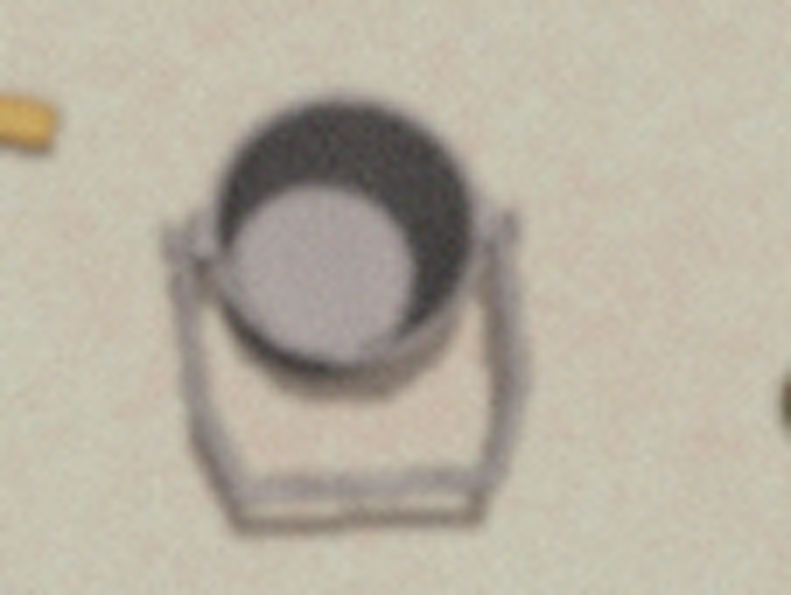

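The top zoom shows the bar itself at about row 244, with its shadow at row 249. Triangulating puts the crown near (0.516, -0.171, 0.08), and the teal post clears the gripper body by about 3 cm. I'll move above the crown at a safe height.

>>> play_rows(targets=[0,0,-2.5,0,2,-1,-5,-7,5,-3,-5,-14,8,-5,-5,-21,11.5,-7,-5,-28,15,-9,-5,-35,18.5,-11,-5,-42,22,-13,-5,-49], grip=5, grip_force=4)

```text
t: 0.97
tool_pos: [0.3846, -0.3476, 0.2688]
orientation: [2.542, 1.845, 0.0]
force: [0.6, 0.2, -0.5]
opening: 0.0504
gripper_force: 0.0
```

```bash
cat >> h.py <<'E'
def go(x,y,z,ydir_deg):
    s=read_state(); M=R.from_rotvec(s['orientation']).as_matrix(); d=M.T@(np.array([x,y,z])-s['tool_pos'])*100
    yt=M@[0,1,0]; a=np.degrees(np.arctan2(yt[1],yt[0])); r=(ydir_deg-a+90)%180-90
    print('t',round(s['t'],2),'pos',s['tool_pos'].round(4),'ydir',round(a,1),'zt',M[:,2].round(3),'q6',s['q'][5].round(2)); print('move cm',d.round(2),'roll',round(-r,1),'F',s['force'].round(2),'op',s['opening'].round(4),'gf',s['gripper_force'])
E
python3 -c "
from h import *
go(.5165,-.1715,.20,-3)"
```

```text
t 0.97 pos [ 0.3846 -0.3476  0.2688] ydir -18.1 zt [ 0. -0. -1.] q6 -0.52Traceback (most recent call last):
  File "<string>", line 3, in <module>
    go(.5165,-.1715,.20,-3)
    ~~^^^^^^^^^^^^^^^^^^^^^
  File "h.py", line 20, in go
    print('t',round(s['t'],2),'pos',s['tool_pos'].round(4),'ydir',round(a,1),'zt',M[:,2].round(3),'q6',s['q'][5].round(2)); print('move cm',d.round(2),'roll',round(-r,1),'F',s['force'].round(2),'op',s['opening'].round(4),'gf',s['gripper_force'])
                                                                                                                                                                                                       ^^^^^^^^^^^^^^^^^^
AttributeError: 'float' object has no attribute 'round'
```

>>> play_rows(targets=[3,1,0,-5,7,2.3,0,-10,10.5,3.6,0,-15,14,4.8,1,-15,17.5,6,3,-15,20,6.8,5,-15,20.8,7.1,6.9,-15,20.8,7.1,6.9,-15])

```text
t: 1.63
tool_pos: [0.5157, -0.171, 0.195]
orientation: [-2.278, -2.154, 0.003]
force: [-1.3, 0.4, -0.8]
opening: 0.0501
gripper_force: 0.0
```

```bash
sed -i "s/s\['opening'\].round(4)/round(s['opening'],4)/" h.py
python3 - <<'E'
from h import *
go(.5165,-.1715,.058,-3)
c=cam('scene');i=c['image'][200:350,180:330,::-1];t=cam('top')['image'][150:300,310:460,::-1]
cv2.imwrite('pics/a1.png',np.hstack([cv2.resize(x,(400,400),interpolation=cv2.INTER_CUBIC) for x in(i,t)]))
E
```

```text
t 1.63 pos [ 0.5157 -0.171   0.195 ] ydir -3.2 zt [-0.006  0.003 -1.   ] q6 -0.36
move cm [-0.08  0.17 13.69] roll -0.2 F [-1.28  0.45 -0.77] op 0.0501 gf 0.0
```

View pics/a1.png

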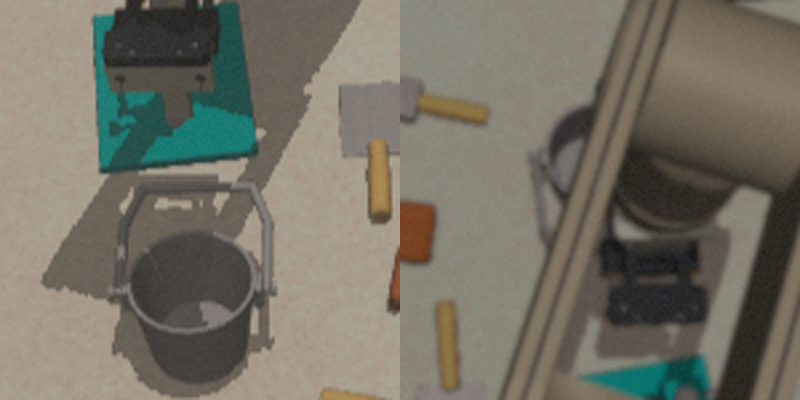

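```bash
python3 - <<'E'
from h import *
s=cam('scene');p=read_state()['tool_pos']
u=lambda q:((proj(s,q)[0]-180)/.375,(proj(s,q)[1]-200)/.375)
print('tip in crop',u(p),u(p+[.025,0,0]),u(p+[.025,0,.019]),'crown .08',u([.5165,-.171,.08]),'crown flat',u([.515,-.171,.072]))
g=cv2.cvtColor(s['image'],cv2.COLOR_RGB2GRAY).astype(int)
print(g[262:280,246:256].mean(1).round())
E
```

```text
tip in crop (np.float64(178.07768942552684), np.float64(85.06317097794165)) (np.float64(177.14231410765652), np.float64(108.74956133969863)) (np.float64(174.78844656158284), np.float64(90.81265541271205)) crown .08 (np.float64(196.41721259663805), np.float64(189.59902338682195)) crown flat (np.float64(197.2626019888206), np.float64(194.6753643656219))
[143. 158. 158. 127. 102. 100.  90.  84.  82.  72.  87.  98. 100. 115.
 125. 127. 112. 100.]
```

>>> play_rows(targets=[0,-0.3,2,0,0,-0.3,4.5,0,0,-0.3,7,0,0,-0.3,9,0,0,-0.3,10.2,0,0,-0.3,11,0,0,-0.3,11.3,0,0,-0.3,11.3,0], grip=3)

```text
t: 2.45
tool_pos: [0.5141, -0.1747, 0.0873]
orientation: [2.286, 2.154, 0.0]
force: [0.1, 0.9, 0.3]
opening: 0.0301
gripper_force: 0.0
```

```bash
python3 - <<'E'
from h import *
go(.512,-.1715,.058,-3)
c=cam('scene');i=c['image'][230:320,200:320,::-1];
cv2.imwrite('pics/a2.png',cv2.resize(i,(800,600),interpolation=cv2.INTER_CUBIC))
E
```

```text
t 2.45 pos [ 0.5141 -0.1747  0.0873] ydir -3.4 zt [ 0.001 -0.    -1.   ] q6 -0.36
move cm [ 0.31 -0.23  2.93] roll -0.4 F [0.06 0.86 0.25] op 0.0301 gf 0.0
```

View pics/a2.png

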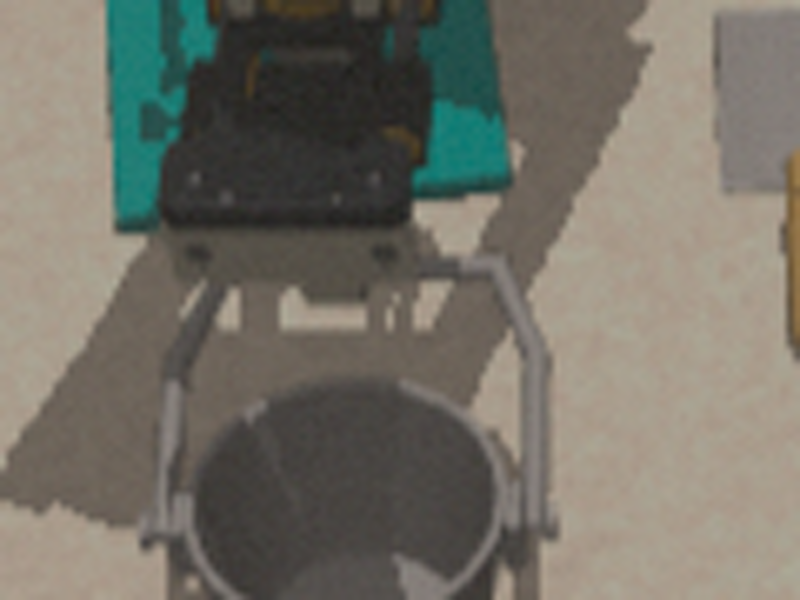

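The near finger passes in front of the crown bar with no contact force, so the straddle looks right. I'll descend slowly and then close lightly.

>>> play_rows(targets=[0.3,-0.2,0.3,0,0.3,-0.2,0.8,0,0.3,-0.2,1.3,0,0.3,-0.2,1.8,0,0.3,-0.2,2.2,0,0.3,-0.2,2.5,0,0.3,-0.2,2.7,0,0.3,-0.2,2.8,0])

```text
t: 3.17
tool_pos: [0.5118, -0.1708, 0.0581]
orientation: [-2.285, -2.155, 0.0]
force: [-0.1, -0.3, -0.2]
opening: 0.0303
gripper_force: 0.0
```

>>> play_rows(targets=[0,0,0,0,0,0,0,0,0,0,0,0,0,0,0,0], grip=1.6)

```text
t: 3.5
tool_pos: [0.5128, -0.1711, 0.0591]
orientation: [2.285, 2.154, 0.002]
force: [2.6, 0.2, -1.0]
opening: 0.0163
gripper_force: 1.6
```

```bash
python3 -c "
from h import *
go(.512,-.1715,.058,-3)"
```

```text
t 3.5 pos [ 0.5128 -0.1711  0.0591] ydir -3.4 zt [ 0.002 -0.    -1.   ] q6 -0.36
move cm [-0.04 -0.08  0.11] roll -0.4 F [ 2.57  0.17 -1.01] op 0.0163 gf 1.577938199043274
```

The force shows the bar bearing on the +x finger, so its axis is at x ≈ 0.517, as triangulated. I'll shift that way and close.

>>> play_rows(targets=[0,0.2,0,0,0,0.4,-0.2,0,0,0.4,-0.2,0,0,0.4,-0.2,0])

```text
t: 3.83
tool_pos: [0.5161, -0.1712, 0.0608]
orientation: [-2.286, -2.155, 0.0]
force: [-0.8, 0.4, 0.4]
opening: 0.0162
gripper_force: 0.0
```

>>> play_rows(targets=[0,0,0,0,0,0,0,0,0,0,0,0,0,0,0,0,0,0,0,0], grip=0.6, grip_force=4)

```text
t: 4.25
tool_pos: [0.5162, -0.1711, 0.0607]
orientation: [2.286, 2.155, 0.001]
force: [2.8, -0.1, 0.3]
opening: 0.0079
gripper_force: 4.0
```

```bash
python3 -c "
from h import *
go(.5165,-.1715,.061,-3)"
```

```text
t 4.25 pos [ 0.5162 -0.1711  0.0607] ydir -3.4 zt [ 0. -0. -1.] q6 -0.36
move cm [-0.03  0.03 -0.03] roll -0.4 F [ 2.81 -0.12  0.26] op 0.0079 gf 3.998601548373699
```

>>> play_rows(targets=[0,0.15,0,0,0,0.2,-0.2,0,0,0.2,-0.5,0,0,0.25,-0.85,0,0,0.3,-1.1,0,0,0.35,-1.35,0,0,0.35,-1.35,0])

```text
t: 4.83
tool_pos: [0.52, -0.1716, 0.075]
orientation: [2.285, 2.154, 0.001]
force: [2.3, -0.4, 0.2]
opening: 0.0076
gripper_force: 4.0
```

```bash
python3 -c "
from h import *
go(.5165,-.1715,.061,-3)"
```

```text
t 4.83 pos [ 0.52   -0.1716  0.075 ] ydir -3.4 zt [ 0.001 -0.    -1.   ] q6 -0.35
move cm [-0.01 -0.35  1.4 ] roll -0.4 F [ 2.33 -0.37  0.23] op 0.0076 gf 4.010464958846569
```

>>> play_rows(targets=[0,0.1,0,0,0,0.2,0,0,0,0.3,-0.1,0,0,0.3,-0.1,0])

```text
t: 5.17
tool_pos: [0.5216, -0.1715, 0.0747]
orientation: [-2.285, -2.154, 0.002]
force: [-4.4, 0.5, 1.1]
opening: 0.0082
gripper_force: 4.0
```

>>> play_rows(targets=[0,0,0,0])

```text
t: 5.25
tool_pos: [0.5216, -0.1715, 0.0747]
orientation: [-2.285, -2.154, 0.002]
force: [-4.7, 0.3, 1.1]
opening: 0.0079
gripper_force: 4.0
```

>>> play_rows(targets=[0,-0.1,-0.2,0,0,-0.03,-0.53,0,0,0.12,-0.92,0,0,0.29,-1.3,0,0,0.47,-1.67,0,0,0.67,-2.03,0,0,0.89,-2.38,0,0,0.89,-2.38,0])

```text
t: 5.92
tool_pos: [0.5321, -0.1722, 0.1]
orientation: [2.285, 2.154, 0.001]
force: [0.2, 1.5, 0.6]
opening: 0.0077
gripper_force: 4.0
```

```bash
python3 - <<'E'
from h import *
go(.5316,-.1715,.0985,-3)
c=cam('scene');i=c['image'][230:320,200:320,::-1];
cv2.imwrite('pics/a3.png',cv2.resize(i,(800,600),interpolation=cv2.INTER_CUBIC))
E
```

```text
t 5.92 pos [ 0.5321 -0.1722  0.1   ] ydir -3.4 zt [ 0.001 -0.    -1.   ] q6 -0.35
move cm [ 0.07 -0.05  0.15] roll -0.4 F [0.17 1.55 0.65] op 0.0077 gf 3.9864403009414673
```

View pics/a3.png

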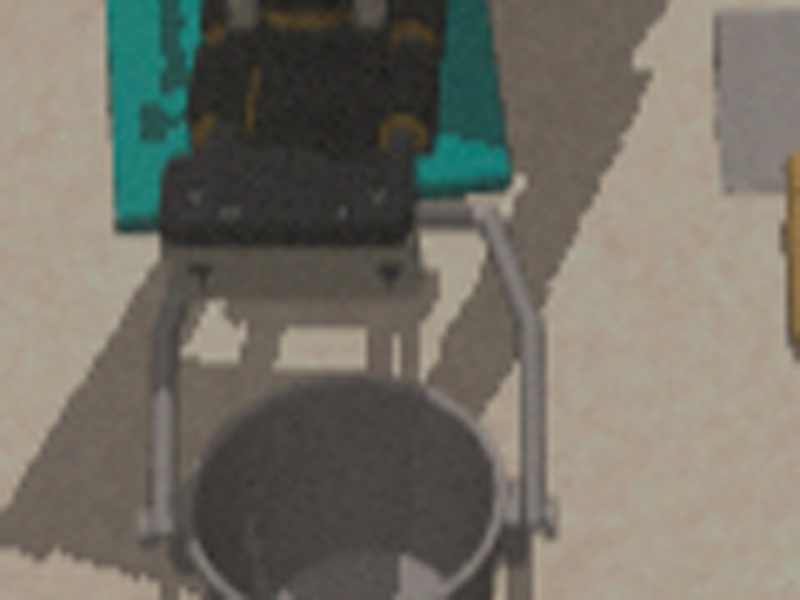

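The bail corner rose from row 262 to 210 while the ears stayed at about (150,525), so it is swinging up and the pail isn't moving. I'll continue along the arc.

>>> play_rows(targets=[0,0.2,-0.35,0,0,0.5,-0.75,0,0,0.83,-1.13,0,0,1.17,-1.5,0,0,1.52,-1.84,0,0,1.9,-2.17,0,0,2.28,-2.48,0,0,2.28,-2.48,0])

```text
t: 6.63
tool_pos: [0.5553, -0.1738, 0.1251]
orientation: [2.285, 2.154, 0.001]
force: [-5.4, 0.6, 5.5]
opening: 0.0079
gripper_force: 4.0
```

```bash
python3 - <<'E'
from h import *
np.set_printoptions(precision=4,suppress=True)
go(.5545,-.1715,.1235,-3)
s=cam('scene')
print('crown32 expected px (crop)',[( (q[0]-200)*6.667,(q[1]-230)*6.667) for q in (proj(s,[.532,-.1235,.123]),proj(s,[.532,-.1235,.118]),proj(s,[.5545,-.1235,.148]))])
cv2.imwrite('/tmp/x.png',s['image'])
E
```

```text
t 6.63 pos [ 0.5553 -0.1738  0.1251] ydir -3.4 zt [ 0.001 -0.001 -1.   ] q6 -0.33
move cm [ 0.23 -0.09  0.16] roll -0.4 F [-5.43  0.61  5.51] op 0.0079 gf 4.005497954785824
crown32 expected px (crop) [(np.float64(497.1000273169351), np.float64(214.22605213088949)), (np.float64(498.00367380813157), np.float64(224.83138038659592)), (np.float64(492.76712450188654), np.float64(214.03884458378315))]
```

>>> play_rows(targets=[0,-0.07,-0.1,0,0,-0.13,-0.18,0,0,-0.13,-0.18,0])

```text
t: 6.93
tool_pos: [0.553, -0.1732, 0.1252]
orientation: [2.286, 2.155, 0.001]
force: [1.8, 0.2, -2.1]
opening: 0.0078
gripper_force: 4.0
```

```bash
python3 - <<'E'
from h import *
np.set_printoptions(precision=4,suppress=True)
go(.5545,-.1715,.1235,-3)
a=cv2.imread('pics/scene0.png')[:,:,::-1];s=cam('scene')['image']
# shift of pail between start and now, by template on lower body+near rim
T=cv2.cvtColor(a[312:345,222:285],cv2.COLOR_RGB2GRAY); I=cv2.cvtColor(s[300:357,210:297],cv2.COLOR_RGB2GRAY)
r=cv2.matchTemplate(I,T,cv2.TM_CCOEFF_NORMED);_,m,_,l=cv2.minMaxLoc(r);print('shift px',l[0]-12,l[1]-12,m)
E
```

```text
t 6.93 pos [ 0.553  -0.1732  0.1252] ydir -3.4 zt [ 0.  0. -1.] q6 -0.33
move cm [0.18 0.14 0.17] roll -0.4 F [ 1.85  0.24 -2.07] op 0.0078 gf 3.988695591688156
shift px -1 -1 0.8392597436904907
```

>>> play_rows(targets=[0,0.2,-0.2,0,0,0.5,-0.45,0,0,0.78,-0.64,0,0,1.07,-0.82,0,0,1.36,-0.99,0,0,1.65,-1.14,0,0,1.65,-1.14,0])

```text
t: 7.57
tool_pos: [0.57, -0.1744, 0.1373]
orientation: [2.285, 2.155, 0.001]
force: [1.0, 0.0, -2.8]
opening: 0.0078
gripper_force: 4.0
```

>>> play_rows(targets=[0,0,0,0])

```text
t: 7.65
tool_pos: [0.5697, -0.1744, 0.1372]
orientation: [2.286, 2.155, 0.0]
force: [2.1, 0.7, -2.7]
opening: 0.0073
gripper_force: 4.0
```

>>> play_rows(targets=[0,0.3,-0.1,0,0,0.6,-0.18,0,0,0.9,-0.28,0,0,1.22,-0.38,0,0,1.54,-0.48,0,0,1.86,-0.57,0,0,1.86,-0.57,0])

```text
t: 8.23
tool_pos: [0.5886, -0.1755, 0.1429]
orientation: [2.285, 2.155, 0.001]
force: [1.1, 0.9, 2.4]
opening: 0.0077
gripper_force: 4.0
```

>>> play_rows(targets=[0,0,0,0])

```text
t: 8.32
tool_pos: [0.5884, -0.1754, 0.1429]
orientation: [2.285, 2.155, 0.001]
force: [0.3, 1.9, 1.9]
opening: 0.0081
gripper_force: 4.0
```

>>> play_rows(targets=[0,0.3,-0.15,0,0,0.64,-0.22,0,0,0.97,-0.28,0,0,1.3,-0.33,0,0,1.65,-0.36,0,0,2.0,-0.38,0,0,2.3,-0.38,0,0,2.3,-0.38,0])

```text
t: 8.98
tool_pos: [0.6113, -0.1768, 0.1462]
orientation: [-2.286, -2.155, 0.0]
force: [-0.6, -0.0, -3.5]
opening: 0.0079
gripper_force: 4.0
```

```bash
python3 - <<'E'
from h import *
np.set_printoptions(precision=4,suppress=True)
go(.613,-.1755,.1465,-3)
s=cam('scene'); i=s['image'][215:350,160:340,::-1]
cv2.imwrite('pics/a4.png',cv2.resize(i,(800,600),interpolation=cv2.INTER_CUBIC))
E
```

```text
t 8.98 pos [ 0.6113 -0.1768  0.1462] ydir -3.4 zt [-0.  0. -1.] q6 -0.3
move cm [ 0.14  0.17 -0.03] roll -0.4 F [-0.6  -0.03 -3.53] op 0.0079 gf 3.996492102742195
```

View pics/a4.png

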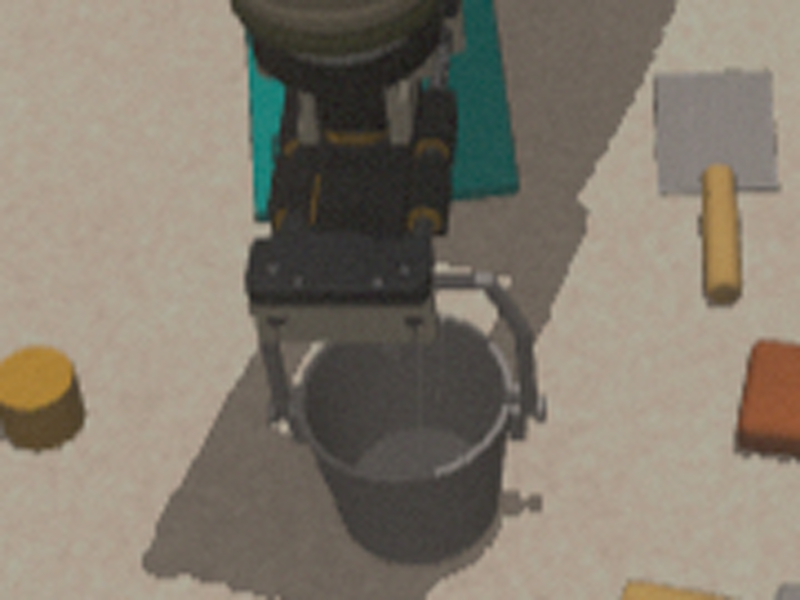

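The bail looks upright. The ears look slightly uneven, at about (280,425) and (540,405) in the crop, so I'll check with numbers.

```bash
python3 - <<'E'
from h import *
np.set_printoptions(precision=4,suppress=True)
s=cam('scene'); f=lambda x,y:(160+x/4.444,215+y/4.444)
print('corner',onz(s,*f(500,279),.167),'ears',onz(s,*f(282,425),.072),onz(s,*f(540,405),.072))
print('rim centre',onz(s,*f(403,398),.085),'foot front', onz(s,*f(415,562),0))
print('start foot front guess; expected proj of ears', [((q[0]-160)*4.444,(q[1]-215)*4.444) for q in (proj(s,[.615,-.231,.072]),proj(s,[.609,-.117,.072]))])
print('tcp-19 proj',[((q[0]-160)*4.444,(q[1]-215)*4.444) for q in (proj(s,read_state()['tool_pos']+[0,0,.019]),)],read_state()['force'])
E
```

```text
corner [ 0.6128 -0.1253  0.167 ] ears [ 0.6139 -0.2315  0.072 ] [ 0.6095 -0.1124  0.072 ]
rim centre [ 0.6117 -0.1748  0.085 ] foot front [ 0.6439 -0.1756  0.    ]
start foot front guess; expected proj of ears [(np.float64(282.925425856298), np.float64(426.8664673743595)), (np.float64(530.0601340743189), np.float64(404.55039440423906))]
tcp-19 proj [(np.float64(382.8447728296141), np.float64(283.6718517509209))] [-1.105   0.3309 -5.1834]
```

The pail is standing, has moved less than about 4 mm, and its bail is at roughly 90°. I'll ease off the small upward pull, hold for step 1, then firm up the grip for the carry.

>>> play_rows(targets=[0.2,0,0.1,0,0.3,0,0.12,0,0.3,0,0.12,0,0.3,0,0.12,0,0.3,0,0.12,0])

```text
t: 9.5
tool_pos: [0.6114, -0.1741, 0.1461]
orientation: [2.285, 2.154, 0.001]
force: [-0.5, -2.4, 2.9]
opening: 0.0078
gripper_force: 4.0
```

>>> play_rows(targets=[0,0,0,0,0,0,0,0,0,0,0,0,0,0,0,0], grip_force=16)

```text
t: 9.83
tool_pos: [0.6115, -0.1741, 0.146]
orientation: [2.285, 2.154, 0.001]
force: [-0.6, -2.8, 5.3]
opening: 0.007
gripper_force: 16.0
```

>>> play_rows(targets=[0,0,-0.3,0,0,0,-0.8,0,0,0,-1.5,0,0,0,-2.3,0,0,0,-3.2,0,0,0,-4,0,0,0,-4.4,0,0,0,-4.5,0])

```text
t: 10.5
tool_pos: [0.6119, -0.174, 0.1922]
orientation: [2.284, 2.153, 0.002]
force: [1.4, -1.2, -5.7]
opening: 0.0074
gripper_force: 16.0
```

>>> play_rows(targets=[0,0,0,0,0,0,0,0])

```text
t: 10.67
tool_pos: [0.6108, -0.1737, 0.1899]
orientation: [-2.286, -2.155, 0.0]
force: [-0.2, 0.4, -5.7]
opening: 0.0073
gripper_force: 16.0
```

```bash
python3 - <<'E'
from h import *
np.set_printoptions(precision=4,suppress=True)
go(.520,.132,.240,16); print(read_state()['wrist_torque'])
s=cam('scene'); i=s['image'][190:340,150:350,::-1]
cv2.imwrite('pics/a5.png',cv2.resize(i,(800,600),interpolation=cv2.INTER_CUBIC))
E
```

```text
t 10.67 pos [ 0.6108 -0.1737  0.1899] ydir -3.4 zt [-0.  0. -1.] q6 -0.3
move cm [ 29.98 -10.87  -5.  ] roll -19.4 F [-0.16  0.42 -5.69] op 0.0073 gf 15.994767844676971
[-0.0744 -0.0267  0.029 ]
```

View pics/a5.png

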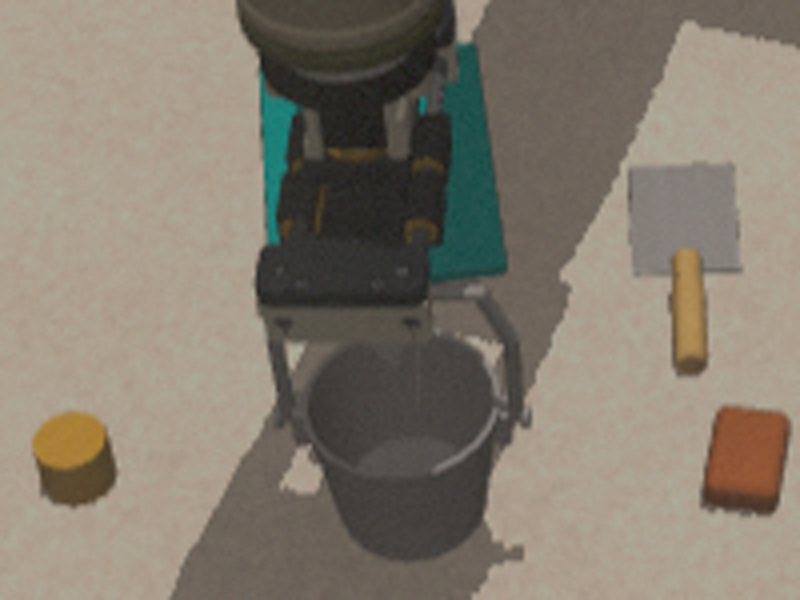

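The pail has lifted cleanly and hangs level, weighing about 5.7 N. I'll carry it to a point in front of the prong tips.

>>> play_rows(targets=[0.3,-0.1,-1,0,1,-0.4,-2.2,0,2.2,-0.8,-3.5,0,4,-1.4,-4.5,0,6.2,-2.2,-5,-2,8.6,-3.1,-5,-4,11,-4,-5,-6,13.4,-4.9,-5,-8])

```text
t: 11.38
tool_pos: [0.5697, -0.035, 0.2425]
orientation: [2.126, 2.31, 0.003]
force: [-1.2, 0.6, -6.8]
opening: 0.0073
gripper_force: 16.0
```

>>> play_rows(targets=[2.4,-0.6,0,-2,4.8,-1.2,0,-4,7.2,-1.7,0,-6,9.4,-2.2,0,-8,11.4,-2.7,0,-10,13,-3.1,0,-11,14,-3.3,0,-11,14.3,-3.4,0,-11])

```text
t: 12.05
tool_pos: [0.5242, 0.105, 0.2419]
orientation: [1.896, 2.504, 0.003]
force: [-0.3, 0.3, -5.8]
opening: 0.0072
gripper_force: 16.0
```

```bash
python3 - <<'E'
from h import *
go(.520,.132,.240,16)
E
```

```text
t 12.05 pos [0.5242 0.105  0.2419] ydir 15.7 zt [ 0.002  0.001 -1.   ] q6 -0.17
move cm [2.72 0.33 0.19] roll -0.3 F [-0.32  0.34 -5.85] op 0.0072 gf 15.995206832885742
```

>>> play_rows(targets=[0.5,0.1,0,0,1.3,0.2,0,0,2,0.3,0,0,2.4,0.3,0,0,2.5,0.3,0,0,2.5,0.3,0,0])

```text
t: 12.55
tool_pos: [0.5207, 0.1278, 0.2401]
orientation: [-1.899, -2.503, 0.0]
force: [-0.1, 0.5, -6.2]
opening: 0.0073
gripper_force: 16.0
```

```bash
python3 - <<'E'
from h import *
np.set_printoptions(precision=4,suppress=True)
s=cam('scene');t=cam('top')
sh=lambda x,y:(365+(x-400)/3.333-.35,220+y/3.333-.35);th=lambda x,y:(195+(x-400)/3.333-.35,155+(y-300)/3.333-.35)
L=tri(s,sh(507,52),t,th(612,512))[0];Rr=tri(s,sh(587,33),t,th(538,543))[0];m=(L+Rr)/2
d=Rr-L;print(L,Rr,m,'yaw tips',np.degrees(np.arctan2(-d[0],d[1])))
a=np.radians(16);X=np.array([np.cos(a),np.sin(a),0]);Y=np.array([-np.sin(a),np.cos(a),0])
h=m+19e-3*X;print('seat',h[:2],'axis z',m[2]-.018)
h[2]=0
for n,q in(('dipL',(529,119)),('dipR',(610,98))):
  for z in(.1975,.2015):p=onz(s,*sh(*q),z)-h;print(n,z,p@X,p@Y)
for n,q in(('seg back R',(603,480)),('seg back L',(530,505))):
  p=onz(t,*th(*q),.203)-h;print(n,p@X,p@Y)
p=read_state()['tool_pos'];print('tool in hanger',(p-h)@X,(p-h)@Y,p[2]);go(.52,.13,.24,16)
# bright/dark edges: grab current hanger crops for one look
i=s['image'][205:280,370:470,::-1];j=t['image'][155:230,195:295,::-1]
cv2.imwrite('pics/b1.png',np.clip(1.3*np.hstack([cv2.resize(x,(400,300),interpolation=cv2.INTER_CUBIC) for x in(i,j)]),0,255).astype(np.uint8))
E
```

```text
[0.5713 0.1213 0.2287] [0.5554 0.1712 0.2256] [0.5633 0.1462 0.2272] yaw tips 17.640089007752465
seat [0.5816 0.1515] axis z 0.20915061202871324
dipL 0.1975 0.009128189374910419 -0.022875004939999447
dipL 0.2015 0.012358510145224297 -0.02480963260972605
dipR 0.1975 0.009687792603129512 0.02979356869112955
dipR 0.2015 0.012915486270623399 0.027611684123395142
seg back R 0.01211349281140521 -0.02512353102200196
seg back L 0.013092602919810004 0.02600450048177212
tool in hanger -0.06508504368148706 -0.00660562295700469 0.2401285247213398
t 12.65 pos [0.5208 0.1272 0.2401] ydir 15.6 zt [-0. -0. -1.] q6 -0.13
move cm [ 0.29 -0.    0.01] roll -0.4 F [-0.1  -0.9  -6.13] op 0.0069 gf 15.999186336994171
```

The seat estimate holds together: the rear wall of the dip is about 12 mm behind the seat centre, and the tips are 52 mm apart. I'll move over the tips, clear by more than 2 cm, to directly above the seats.

>>> play_rows(targets=[0.3,0.4,0,0,0.4,1.4,0,0,0.4,2.6,0,0,0.4,3.8,0,0,0.4,5,0,0,0.4,5.9,0,0,0.4,6.4,0,0,0.4,6.5,0,-0.4])

```text
t: 13.32
tool_pos: [0.5829, 0.1491, 0.2398]
orientation: [-1.89, -2.509, 0.0]
force: [0.2, 0.6, -6.5]
opening: 0.0074
gripper_force: 16.0
```

>>> play_rows(targets=[0,0,0.5,0,0,0,1.2,0,0,0,1.8,0,0,0,2.2,0,0,0,2.4,0,0,0,2.4,0])

```text
t: 13.82
tool_pos: [0.5816, 0.1488, 0.2152]
orientation: [-1.89, -2.508, 0.002]
force: [0.0, -0.6, -7.3]
opening: 0.0073
gripper_force: 16.0
```

```bash
python3 - <<'E'
from h import *
go(.5816,.1515,.20,16)
s=cam('scene');t=cam('top')
i=s['image'][195:315,360:520,::-1];j=t['image'][140:260,170:330,::-1]
cv2.imwrite('pics/b2.png',np.clip(1.3*np.vstack([cv2.resize(x,(400,300),interpolation=cv2.INTER_CUBIC) for x in(i,j)]),0,255).astype(np.uint8))
E
```

```text
t 13.82 pos [0.5816 0.1488 0.2152] ydir 16.0 zt [-0.001 -0.    -1.   ] q6 -0.11
move cm [0.26 0.08 1.52] roll 0.0 F [ 0.02 -0.61 -7.32] op 0.0073 gf 15.99818766117096
```

>>> play_rows(targets=[0,0.08,0.2,0,0,0.08,0.4,0,0,0.08,0.6,0,0,0.08,0.8,0,0,0.08,1,0,0,0.08,1.2,0,0,0.08,1.2,0])

```text
t: 14.5
tool_pos: [0.5827, 0.1491, 0.2035]
orientation: [-1.89, -2.509, 0.001]
force: [0.2, 0.1, -6.2]
opening: 0.0075
gripper_force: 16.0
```

>>> play_rows(targets=[0,0,0.15,0,0,0,0.3,0,0,0,0.45,0,0,0,0.5,0,0,0,0.5,0])

```text
t: 14.92
tool_pos: [0.5829, 0.1491, 0.199]
orientation: [-1.89, -2.509, 0.0]
force: [0.0, -0.2, -6.5]
opening: 0.0069
gripper_force: 16.0
```

>>> play_rows(targets=[0,0,0.1,0,0,0,0.2,0,0,0,0.3,0,0,0,0.4,0,0,0,0.4,0])

```text
t: 15.33
tool_pos: [0.5829, 0.1491, 0.1949]
orientation: [-1.89, -2.509, 0.001]
force: [-0.7, -0.9, -6.7]
opening: 0.0074
gripper_force: 16.0
```

>>> play_rows(targets=[0,0,0.1,0,0,0,0.2,0,0,0,0.2,0])

```text
t: 15.58
tool_pos: [0.5829, 0.1491, 0.1929]
orientation: [-1.89, -2.509, 0.0]
force: [-0.4, -0.2, -7.1]
opening: 0.0072
gripper_force: 16.0
```

>>> play_rows(targets=[0,0,0.1,0,0,0,0.15,0,0,0,0.15,0])

```text
t: 15.83
tool_pos: [0.583, 0.1491, 0.1915]
orientation: [-1.89, -2.509, 0.0]
force: [-1.3, 0.2, -5.6]
opening: 0.0073
gripper_force: 16.0
```

```bash
python3 -c "
from h import *
go(.5816,.1515,.19,16)"
```

```text
t 15.83 pos [0.583  0.1491 0.1915] ydir 16.0 zt [-0. -0. -1.] q6 -0.11
move cm [ 0.27 -0.07  0.15] roll 0.0 F [-1.28  0.21 -5.62] op 0.0073 gf 15.998307466506958
```

>>> play_rows(targets=[0,0,0.1,0,0,0,0.1,0])

```text
t: 16.0
tool_pos: [0.583, 0.1491, 0.1905]
orientation: [-1.89, -2.509, 0.0]
force: [0.9, -0.3, -6.4]
opening: 0.0072
gripper_force: 16.0
```

>>> play_rows(targets=[0,0,0.1,0,0,0,0.1,0])

```text
t: 16.17
tool_pos: [0.5832, 0.1491, 0.1901]
orientation: [1.89, 2.509, 0.0]
force: [-1.4, 0.6, -4.2]
opening: 0.0072
gripper_force: 16.0
```

Contact is at TCP z = 0.190, so the bar axis is near 0.209 as predicted. I'll take it down 0.5 mm more and hold.

>>> play_rows(targets=[0,0,0.05,0,0,0,0.05,0,0,0,0.05,0])

```text
t: 16.42
tool_pos: [0.5832, 0.1492, 0.1899]
orientation: [1.89, 2.509, 0.001]
force: [-3.4, 0.4, -0.9]
opening: 0.0073
gripper_force: 16.0
```

>>> play_rows(targets=[0,-0.05,0,0,0,-0.1,0,0,0,-0.1,0,0,0,-0.1,0,0,0,-0.1,0,0], grip_force=8)

```text
t: 16.83
tool_pos: [0.5828, 0.149, 0.1899]
orientation: [1.89, 2.508, 0.002]
force: [3.4, 0.9, -1.1]
opening: 0.0074
gripper_force: 8.0
```

```bash
python3 - <<'E'
from h import *
go(.5816,.1515,.19,16)
s=cam('scene');i=s['image'][195:345,350:550,::-1]
cv2.imwrite('pics/b3.png',np.clip(1.3*cv2.resize(i,(800,600),interpolation=cv2.INTER_CUBIC).astype(float),0,255).astype(np.uint8))
E
```

```text
t 16.83 pos [0.5828 0.149  0.1899] ydir 16.0 zt [ 0.002  0.    -1.   ] q6 -0.11
move cm [ 0.27 -0.05 -0.01] roll 0.0 F [ 3.43  0.88 -1.07] op 0.0074 gf 8.002859652042389
```

View pics/b3.png

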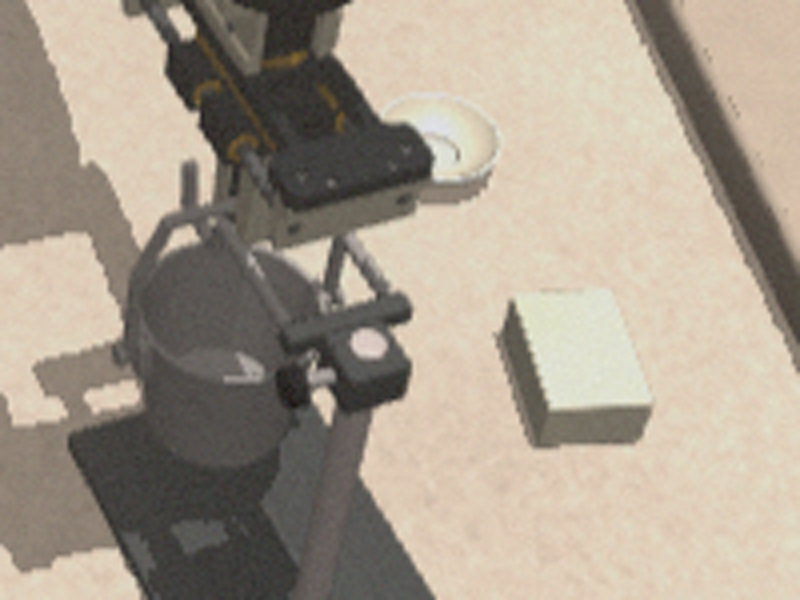

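The crown bar sits behind the upturned tip at about (190,200), and the pail hangs level over the base plate. The prongs carry most of the weight while I still hold it. I'll centre the sideways force and then open.

>>> play_rows(targets=[0,0.05,0,0,0,0.05,0.02,0,0,0.05,0.02,0,0,0.05,0.02,0,0,0.05,0.02,0], grip_force=4)

```text
t: 17.3
tool_pos: [0.5829, 0.149, 0.1896]
orientation: [1.89, 2.509, 0.001]
force: [2.0, 0.2, 5.4]
opening: 0.0077
gripper_force: 4.0
```

>>> play_rows(targets=[0,0,0,0,0,0,0,0,0,0,0,0,0,0,0,0], grip=2)

```text
t: 17.63
tool_pos: [0.582, 0.1489, 0.1882]
orientation: [-1.89, -2.508, 0.002]
force: [-0.2, -0.1, -0.0]
opening: 0.0201
gripper_force: 0.0
```

>>> play_rows(targets=[0,0,0,0,0,0,0,0,0,0,0,0,0,0,0,0], grip=3)

```text
t: 17.97
tool_pos: [0.5825, 0.149, 0.189]
orientation: [-1.89, -2.509, 0.0]
force: [-0.1, 0.5, -0.3]
opening: 0.0298
gripper_force: 0.0
```

Released with zero residual force. Next I'll withdraw straight up.

>>> play_rows(targets=[0,0,-0.3,0,0,0,-1,0,0,0,-2,0,0,0,-3.5,0,0,0,-5,0,0,0,-6.5,0,0,0,-8,0,0,0,-9,0])

```text
t: 18.63
tool_pos: [0.5833, 0.1491, 0.2823]
orientation: [1.889, 2.508, 0.004]
force: [0.1, -0.6, 0.8]
opening: 0.03
gripper_force: 0.0
```

>>> play_rows(targets=[0,0,-1,0,0,0,-1,0,0,0,-1,0,0,0,-1,0,0,0,-1,0,0,0,-1,0,0,0,-1,0,0,0,-1,0])

```text
t: 19.3
tool_pos: [0.5824, 0.149, 0.2885]
orientation: [-1.89, -2.509, 0.001]
force: [-0.8, 0.1, -0.5]
opening: 0.0299
gripper_force: 0.0
```

```bash
python3 - <<'E'
from h import *
np.set_printoptions(precision=4,suppress=True)
go(.58,.15,.19,16)
a=cv2.imread('pics/b3.png') 
s1=cam('scene')['image'].astype(int)
ref=(cv2.imread('pics/scene0.png')[:,:,::-1]).astype(int)
# still? compare pail region over two pictures; is it where it was when held?
s2=cam('scene')['image'].astype(int)
print('still diff',abs(s1-s2)[240:320,375:435].mean(),abs(s1-s2)[380:440,100:160].mean())
b=cv2.resize(np.clip(1.3*s2[195:345,350:550,::-1],0,255).astype(np.uint8),(800,600),interpolation=cv2.INTER_CUBIC)
T=a[260:470,120:270];r=cv2.matchTemplate(b[240:500,100:300],T,cv2.TM_CCOEFF_NORMED);_,m,_,l=cv2.minMaxLoc(r);print('pail shift in 4x px',l[0]-20,l[1]-20,m)
E
```

```text
t 19.3 pos [0.5824 0.149  0.2885] ydir 16.0 zt [-0.001 -0.    -1.   ] q6 -0.11
move cm [ 0.16 -0.19  9.85] roll 0.0 F [-0.76  0.1  -0.53] op 0.0299 gf 0.0
still diff 2.170625 1.9387962962962964
pail shift in 4x px -1 1 0.8528221845626831
```

The pail hangs still in the same place and the gripper is clear, so I'm handing in.

```bash
python3 -c "
from h import *
print(workorder.close_job())"
```

```text
the job is handed in; nothing more can be done
None
```

The job is handed in, with no verdict returned: the bail was raised with the pail standing, and the pail now hangs still by its bail on the dark hanger's two prongs; the gripper is clear, and the peak load on the prongs was about 11 N by my estimate (limit 14 N).

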